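Close the engraving block and clamp it shut

TASK

Gently lower the hinged wooden keeper leaf of the engraving block until it is fully closed. Then squeeze the spring clamp open, take it off its stand and let it close over both upright lips at the front of the block, at the middle of their width, upright and well down over them, so that it holds the leaf shut. Leave the other things on the bench where they are.

Things in the scene. Friction and masses are not known exactly. Their poses are not given: they have to be found in the camera images.
- block: dark wooden engraving block fixed to the bench: 130 (x) x 140 (y) x 40 mm high, brass plate in its top. Origin: centre of its underside, z up, x from its front (roughly robot side) to the hinge at the back. A dark upright lip, 8 mm thick (x), 60 mm wide (y), stands on its front face and rises to 84 mm above the bench.
- lips (a point): fixed point on the block, axes as the block's, 64 mm in front of its centre, 84 mm above the bench. With the leaf closed, the block's lip and the leaf's lip (each 8 mm thick, 60 mm wide, tops level) stand face to face 2 mm apart; this is the middle of the top of that 18 mm thick pair. The pair stands 33 mm above the leaf's top face.
- hinge (a point): fixed point on the block, axes as the block's: the middle of the leaf's hinge axis, which runs along the block's y; 60 mm behind the block's centre, 41 mm above the bench.
- leaf (a joint): angle of the pale wooden keeper leaf (window frame 115 mm long, 140 wide, 10 thick, underside on the hinge axis): 0 = closed, level on the block; grows as its front rises; starts at 0.6 to 1.1 rad. A friction hinge holds it at any angle; pushing 2 to 4 N on its front bar moves it. Its lip (115 to 123 mm from the hinge, 60 wide) stands 33 mm above its top face.
- press (a point): point on the leaf's top (outer) face, on the left one (block's +y) of two solid shoulders, 40 mm square, beside the leaf's lip: 100 mm from the hinge axis, 50 mm left of the middle, 10 mm above the underside; the other is its mirror image. A good place to push. Axes turn with the leaf: when closed they are the block's; z is the top face's outward normal.
- stand: clamp stand, fixed to the bench: foot 80 x 150 x 12 mm and on it an upright wooden board, 18 mm thick (x), 140 mm wide (y), its top edge 80 mm above the bench. Origin: centre of the underside, z up.
- clamp: steel spring clamp like a big clothes-peg, 125 mm tall, 30 mm wide (y), 100 to 150 g: jaws down, black handles up. Starts upright, clipped on the stand's board, jaw tips 25 mm below the board's top. Origin: between the lower ends of the jaws; z up to the handles; x the way the jaws close. Pivot 58 mm up; 52 mm of free jaw depth; rubber jaw faces 22 mm high.
- clamp_grip (a point): point on the clamp's mid-plane between its handles, 100 mm above its origin, axes as the clamp's: pinch here along x. Handles run from 62 to 125 mm above the origin, 24 mm wide (y); clipped on 18 mm they form a V, outer width 32 mm low, 46 mm here, 56 mm at the top. Squeezed to their stop (13 to 16 N here) their outer faces are parallel, 32 mm apart.
- clamp_jaw (a joint): opening angle of the clamp, rad: 0 = closed on something 18 mm thick (its start; about 8 to 10 N), -0.33 = jaws shut on nothing, 0.36 = fully squeezed, each jaw tip about 10 mm further out than at 0. The clamp's pose is that of one half, which then leans 0.18 rad off the mid-plane; at 0 it is exact.
- seal_a: marble seal blank, upright block 26 x 26 x 65 mm; bystander. Origin: centre of the underside.
- seal_b: brown stone seal blank, upright block 28 x 28 x 50 mm; bystander. Origin: centre of the underside.
- jar: amber glass jar, 56 mm across, 70 mm high; bystander. Origin: centre of the underside.
- graver: graver with a wooden handle, 150 mm long, lying; bystander. Origin: about its middle, at bench height.
- brush: brush with a wooden handle, 170 mm long, lying; bystander. Origin: about its middle, at bench height.
- plate: loose brass plate 70 x 50 x 6 mm, lying; bystander. Origin: centre of the underside.

How it is judged:
By the outcome, as a careful person would: the job done as asked, in the order asked, and still so for the second after the job is handed in, with the robot touching nothing.
It also fails if it takes over 61 s, if anything falls off the work surface, if the arm or the gripper's body presses on something with over 40 N, if the wrist force passes 120 N, or if a joint passes its speed limit or range.

ROBOT

A 7-joint arm with a two-finger parallel gripper is mounted at the origin on the work surface. World frame = base frame: x ahead of the robot, y to its left, z up, the work surface at z = 0. Lengths are in mm, angles in rad, forces in N, time in s.
With the tool pointing down it reaches from about 425 to 950 mm from the base axis. Payload 4.7 kg.
Tool frame: the origin (TCP) lies at the very end of the fingers, on their centre line; the grasp point (between the pads) lies 19 mm behind it; z points along the fingers, y is the line along which they close (so a half turn about z gives the same grasp; the last joint's range is limited). The gripper opens to 85 mm and grips with 20 to 120 N. Pads are 22 mm wide; open, the fingers measure 114 mm over their backs; the gripper's body (76 mm by 85 mm) begins 54 mm behind the grasp point. The pads swing forward as they close: fully open they stand 13 mm farther back than shut.
Start: joints at [1.266, 0.469, -0.049, 1.532, 0.024, 1.141, -0.082], TCP at [183.86, -649.495, 231.335] pointing down, gripper open.
Joint ranges: [-2.59, 2.59], [-0.33, 1.99], [-1.39, 1.29], [0.1, 2.45], [-1.04, 4.18], [0.21, 1.99], [-2.66, 2.66]. Speed limits (rad/s): [2.57, 2.57, 3.14, 3.14, 3.14, 3.14, 3.14].

INTERFACE

Orientations are given as a 3x3 rotation matrix whose columns are the frame's x, y, z axes.
In Python, from plant import arm, solver, cams gives the robot as it stands. The module is installed in compiled form; this text tells all that it offers. Calls block until the motion is done:
- arm.movep(position, orientation): joint-space move of the TCP to a pose.
- arm.line_to(position, speed=150, frame=None, threshold=None): straight line of the TCP; frame=None keeps the orientation; speed is the mean speed in mm/s. With threshold (N) it stops when the force on the tool has changed by that much, and returns True; else False.
- arm.move_j(angles): joint-space move.
- arm.grip(opening, strength=None): finger opening in mm; strength is the grip in N (None keeps the last); returns when the fingers have stopped.
- arm.dwell(seconds).
- solver.inverse_kinematics(position, orientation): joint angles nearest the present ones, or None.
- cams.camera(name): name is "side" or "top"; returns (picture, depth): 420x560x3 uint8, blue, green, red; 420x560 float32, mm along the optical axis (not along the pixel's ray), 0 where there is no reading.
- cams.get_calibration(name): a dict with "mtx" (3x3 intrinsics, pixels), "R" (3x3) and "t" (3): a world point X has camera coordinates R X + t. Camera axes: x right, y down, z forward; pixel columns grow to the right and rows downward; lengths in mm; the calibration is good to about 2 mm. A picture is of the moment at which its call begins. get_calibration takes no time and is no camera call.
A pose or a line that the arm cannot do raises arm.Unreachable and nothing moves.
- arm.sign_off(): hands the job in; it is judged then, once.
Readings, each from a call of its own:
- arm.get_time(): time.
- arm.get_joints(): joint angles.
- arm.get_joint_velocities(): joint speeds.
- arm.get_joint_efforts(): joint torques, N m.
- arm.get_position(): TCP position.
- arm.get_tcp_rot(): TCP orientation.
- arm.get_contact_force(): force on the tool from outside, world axes, zero at the start.
- arm.get_ft_torque(): the same for the moment, N m.
- arm.get_gripper_width(): finger opening in mm.
- arm.get_finger_force(): force on a finger pad.
Only numpy, scipy, OpenCV 4.12 (cv2) and the standard library are available. Lean on these libraries where they do the work, as an engineer would, in place of code of your own. Each camera call takes 0.05 s, during which the arm holds its last target. There are 200 camera calls.

## Working session

There is one attempt and no reset: what is moved stays moved. The work goes in short steps, each a Python script; the robot and the scene stay as the last script left them, time stands still between calls to the robot, and variables do not carry over. Pictures are saved under pics/ and viewed, at most 10 in all, crops included, and the job is handed in when it is done.

```bash
mkdir -p pics
cat > h.py <<'E'
import numpy as np, cv2
from plant import arm, solver, cams
def snap(n,tag):
    im,d=cams.camera(n); cv2.imwrite(f'pics/{tag}.png',im); np.save(f'pics/{tag}.npy',d); return im,d
def cloud(n,d):
    c=cams.get_calibration(n); K=np.array(c['mtx']);R=np.array(c['R']);t=np.array(c['t'])
    v,u=np.mgrid[:d.shape[0],:d.shape[1]]
    P=np.stack([(u-K[0,2])/K[0,0]*d,(v-K[1,2])/K[1,1]*d,d],-1)
    W=(P-t)@R; W[d<=0]=np.nan; return W
E
python3 - <<'E'
from h import *
for n in('side','top'):
    im,d=snap(n,n+'0'); c=cams.get_calibration(n); print(n,-np.array(c['R']).T@c['t'],np.array(c['R'])[2], (d>0).mean())
E
```

```text
side [ 448.8924538  -882.74399099  847.27758279] [ 0.06109289  0.76558393 -0.64042868] 0.9960671768707483
top [ 305.12247696   11.8146387  1348.54105049] [ 0.16129755 -0.02110241 -0.98668019] 0.996109693877551
```

View pics/side0.png

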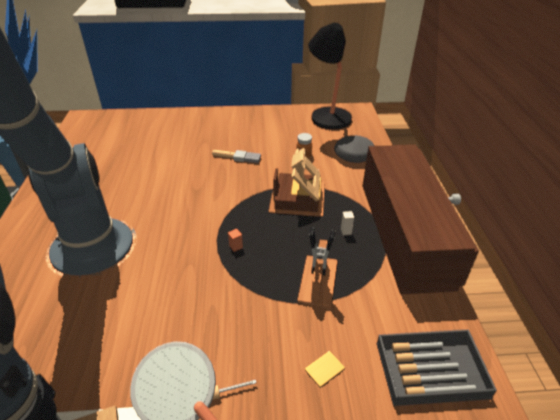

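View pics/top0.png

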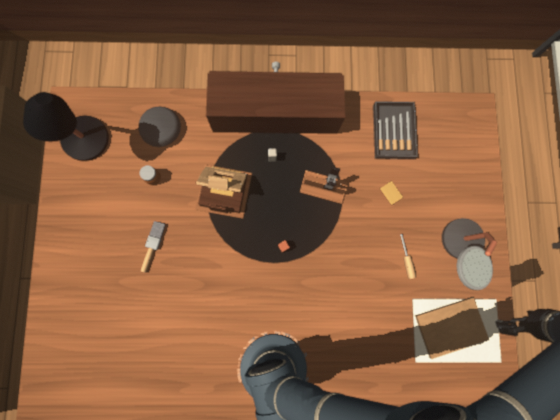

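The side view shows the block with its raised leaf at about (298,188) and the clamp on its stand at about (320,255). In the top view the block is at (222,190), the stand at (325,187) with the clamp at (332,182), and the seals at (272,155) and (284,246). Next I'll fit these from depth.

Run:
```python
from h import *
ims=[]
for n,(u0,u1,v0,v1) in {'top':(190,360,140,255),'side':(220,370,140,310)}.items():
    im=cv2.imread(f'pics/{n}0.png'); d=np.load(f'pics/{n}0.npy'); W=cloud(n,d)
    c=im[v0:v1,u0:u1]; ims.append(cv2.resize(c,None,fx=3.4,fy=3.4,interpolation=cv2.INTER_CUBIC))
    P=W[v0:v1,u0:u1].reshape(-1,3); C=c.reshape(-1,3); m=P[:,2]>6
    print(n,'bench z',np.nanmedian(P[~m][:,2]))
    np.save(f'pics/{n}P.npy',np.c_[P,C])
    # height maps seen from above, 3 mm grid
    if n=='top':
        for nm,(uu0,uu1,vv0,vv1) in {'block':(194,256,160,220),'stand':(298,354,166,206)}.items():
            Q=W[vv0:vv1,uu0:uu1].reshape(-1,3); 
            for lo,hi in((8,18),(30,46),(46,70),(70,90),(90,160)):
                q=Q[(Q[:,2]>lo)&(Q[:,2]<hi)]
                if len(q)>5:
                    r=cv2.minAreaRect(q[:,:2].astype(np.float32)); print(nm,lo,hi,len(q),np.round(r[0],1),np.round(r[1],1),round(r[2],1),'z',np.round(np.median(q[:,2]),1))
cv2.imwrite('pics/c_top.png',ims[0]);cv2.imwrite('pics/c_side.png',ims[1])
```

```text
top bench z -0.9438850713561922
block 8 18 39 [545.5 156.8] [124.4 190.3] 47.0 z 10.4
block 30 46 878 [573.  178.8] [140.2 142.1] 80.1 z 38.7
block 46 70 228 [571.3 177.2] [138.2 140.5] 81.6 z 59.8
block 70 90 146 [561.7 180.3] [140. 120.] 80.9 z 81.9
block 90 160 517 [579.2 177.2] [139.4  51.5] 78.7 z 131.0
stand 8 18 455 [ 592.3 -163.8] [149.4  80.4] 75.2 z 11.2
stand 30 46 37 [ 584.4 -162.3] [136.2   3.1] 75.1 z 37.4
stand 46 70 68 [ 580.1 -160.5] [139.   10.8] 74.9 z 58.8
stand 70 90 220 [ 591.5 -164.1] [139.   32.4] 70.3 z 78.0
stand 90 160 113 [ 588.6 -172.9] [25.9 45.1] 72.6 z 123.5
side bench z 1.3851793326899953
```

View pics/c_top.png

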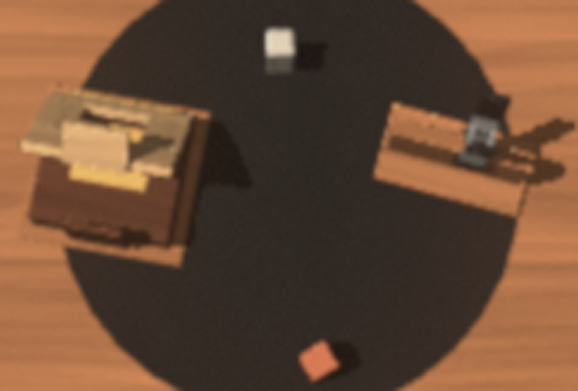

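View pics/c_side.png

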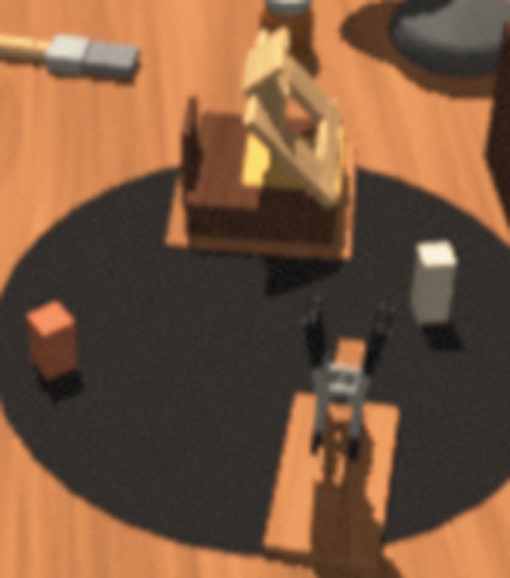

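The close-ups agree with that: the block's x axis (hinge side) points away from the robot at a yaw of about -0.16. The stand is at about -0.27, with the clamp near the -y end of its board. Now I'll fit box models to both depth clouds.

```bash
cat > fit.py <<'E'
from h import *
from scipy.optimize import least_squares
def sd(P,c,h):
    q=abs(P-np.array(c))-np.array(h); return np.linalg.norm(np.maximum(q,0),axis=1)+np.minimum(q.max(1),0)
def loc(P,x,y,a):
    c,s=np.cos(a),np.sin(a); p=P-[x,y,0]; return np.c_[p[:,0]*c+p[:,1]*s,-p[:,0]*s+p[:,1]*c,p[:,2]]
def block(p,P):
    L=loc(P,*p[:3])-[0,0,p[4]]; th=p[3]; c,s=np.cos(th),np.sin(th)
    r=L-[60,0,41]; f=np.c_[-r[:,0]*c+r[:,2]*s,r[:,1],r[:,0]*s+r[:,2]*c]   # forward-from-hinge, y, normal
    return np.min([abs(sd(L,(0,0,20),(65,70,20))),abs(sd(L,(-69,0,62),(4,30,22))),abs(sd(f,(57.5,0,5),(57.5,70,5))),abs(sd(f,(119,0,21.5),(4,30,21.5)))],0)
def stand(p,P):
    L=loc(P,*p[:3])-[0,0,p[3]]
    return np.min([abs(sd(L,(0,0,6),(40,75,6))),abs(sd(L,(p[4],0,46),(9,70,34)))],0)
def get(n,tag,c,r,zmin=16):
    W=cloud(n,np.load(f'pics/{tag}.npy')).reshape(-1,3); return W[(np.hypot(W[:,0]-c[0],W[:,1]-c[1])<r)&(W[:,2]>zmin)]
def run(f,P,p0):
    return least_squares(lambda p:np.minimum(f(p,P),15),p0,loss='soft_l1',f_scale=1.5,x_scale=[1,1,.01]+[.01,1][:0]+[1]*(len(p0)-3))
def fitblock(n,tag,th0):
    P=get(n,tag,(575,178),120); r=run(block,P,[570,178,-.16,th0,0]); return r.x,np.median(block(r.x,P)),len(P)
E
python3 - <<'E'
from fit import *
np.set_printoptions(suppress=True,precision=3)
for n in('top','side'):
    b=min((fitblock(n,n+'0',t) for t in(.6,.8,1.0,1.1)),key=lambda r:r[1]); print(n,'block',*b)
    P=get(n,n+'0',(590,-164),95,8); Q=P[P[:,2]<81]
    r=run(stand,Q,[592,-164,-.26,0,0]); L=loc(P,*r.x[:3])-[0,0,r.x[3]]
    print('stand',r.x,np.median(stand(r.x,Q)))
    k=L[(L[:,2]>86)&(abs(L[:,0])<45)]; print(' clamp',len(k),k.min(0),k.max(0),np.median(k,0))
    for lo in range(90,185,10):
        q=k[(k[:,2]>=lo)&(k[:,2]<lo+10)]
        if len(q)>2: print('  ',lo,len(q),np.percentile(q[:,:2],[3,97],axis=0).ravel())
E
```

```text
top block [575.125 178.918  -0.175   0.84   -1.117] 1.2880218571473563 1821
stand [ 593.356 -162.258   -0.265   -1.032   -0.548] 1.1733318317873547
 clamp 185 [-28.614 -24.467  86.017] [ 27.615  66.754 184.44 ] [  9.787 -11.031 146.348]
   90 4 [-16.279 -14.22   10.708  -0.642]
   100 10 [-17.159 -22.869   8.967  -0.582]
   110 31 [-16.625 -22.892  11.224  -0.32 ]
   120 24 [-17.312 -23.499  11.976   0.22 ]
   130 10 [-12.322 -23.565  13.647  -1.38 ]
   140 14 [-22.585 -22.124  15.819  -1.156]
   150 17 [-24.39  -23.61   19.814   0.124]
   160 14 [-25.118 -21.814  18.935  -0.54 ]
   170 41 [-27.427 -23.748  26.658  -0.678]
   180 15 [-28.394 -16.839  25.938  -1.287]
side block [579.629 176.38   -0.177   0.838   1.206] 1.0113663477218289 2032
stand [ 596.968 -166.747   -0.276    0.76     0.356] 0.9251182309622052
 clamp 417 [-28.139 -27.879  86.308] [ 28.129   3.89  184.424] [ -1.596 -21.056 134.995]
   90 19 [-13.832 -24.936  15.33  -17.968]
   100 29 [-14.176 -23.986  15.862  -2.091]
   110 85 [-13.794 -25.688  14.202   0.192]
   120 53 [-16.319 -24.088  17.035  -0.774]
   130 25 [-17.927 -24.487  18.307  -2.939]
   140 37 [-20.958 -25.219  20.257  -6.472]
   150 36 [-24.026 -24.451  23.246  -2.858]
   160 38 [-24.331 -25.365  24.772  -4.323]
   170 57 [-27.198 -24.126  27.57   -0.92 ]
   180 30 [-26.75  -24.512  26.072  -1.126]
```

```bash
cat >> h.py <<'E'
B=np.array([577.4,177.6]); BY=-.176; S=np.array([595.2,-164.5]); SY=-.27; TH=.84
def w(o,a,x,y): return o+np.array([[np.cos(a),-np.sin(a)],[np.sin(a),np.cos(a)]])@[x,y]
def down(a,s=1): # tool y along direction a, z down
    y=s*np.array([np.cos(a),np.sin(a),0]); z=np.array([0,0,-1.]); return np.c_[np.cross(y,z),y,z]
def arc(th,r=106,up=0,off=13):
    x=60-r*np.cos(th)+(10+up)*np.sin(th); z=41+r*np.sin(th)+(10+up)*np.cos(th)
    return np.r_[w(B,BY,x+off*min(1,1),50),z]
E
python3 - <<'E'
from h import *
np.set_printoptions(suppress=True,precision=2)
print(arm.get_tcp_rot())
for s in(1,-1):
    for p,a in((arc(TH,up=25),BY),(arc(0),BY),([*w(S,SY,0,-12),133],SY),([*w(S,SY,0,-12),320],SY),([*w(B,BY,-64,0),135],BY),([*w(B,BY,-64,0),320],BY)):
        print(s,np.array(p),solver.inverse_kinematics(p,down(a,s)))
E
```

```text
[[ 0.96  0.27 -0.  ]
 [ 0.27 -0.96  0.  ]
 [-0.   -0.   -1.  ]]
1 [614.03 221.87 143.29] [ 0.28  0.79 -1.1   1.64  0.74  1.2  -1.17]
1 [553.66 232.61  51.  ] [ 0.22  0.81 -1.02  1.83  0.82  1.   -1.32]
1 [ 592.   -176.07  133.  ] [ 0.61  0.53 -0.54  1.75  0.33  0.95 -0.33]
1 [ 592.   -176.07  320.  ] [ 0.64  0.37 -0.57  1.53  0.2   1.3  -0.22]
1 [514.39 188.81 135.  ] [ 0.39  0.65 -1.15  1.89  0.69  1.06 -1.22]
1 [514.39 188.81 320.  ] [ 0.44  0.4  -1.15  1.67  0.37  1.32 -0.95]
-1 [614.03 221.87 143.29] [ 0.31  0.83 -1.18  1.63  0.81  1.24  1.93]
-1 [553.66 232.61  51.  ] [ 0.3   0.92 -1.19  1.82  0.96  1.11  1.72]
-1 [ 592.   -176.07  133.  ] [-0.5   0.74  1.11  1.82 -0.75  1.08 -2.52]
-1 [ 592.   -176.07  320.  ] [ 0.99  0.56 -1.17  1.52  0.52  1.41  2.66]
-1 [514.39 188.81 135.  ] [ 0.41  0.67 -1.18  1.89  0.71  1.08  1.9 ]
-1 [514.39 188.81 320.  ] [ 0.45  0.41 -1.17  1.67  0.38  1.32  2.18]
```

Run:
```python
from h import *
np.set_printoptions(suppress=True,precision=2)
R=down(BY); p=arm.get_position()
arm.line_to([p[0],p[1],330],speed=200); arm.grip(0)
arm.movep([*w(S,SY,0,-12),330],R)
a=arc(TH,up=40); arm.movep([*a[:2],300],R); arm.line_to(a,speed=150)
f0=np.array(arm.get_contact_force())
print('touch',arm.line_to(arc(TH,up=-8),speed=30,threshold=1.5),arm.get_position(),arm.get_time())
for th in np.arange(.75,.05,-.1):
    arm.line_to(arc(th),speed=45); print(round(th,2),np.array(arm.get_contact_force())-f0)
q=arc(0); q[2]=45
print('end',arm.line_to(q,speed=20,threshold=9),arm.get_position(),np.array(arm.get_contact_force())-f0,arm.get_time())
snap('side','side1');snap('top','top1')
from fit import *
for n in('top','side'): print(n,fitblock(n,n+'1',.05))
im=cv2.imread('pics/side1.png')[130:330,200:400]; cv2.imwrite('pics/c1.png',cv2.resize(im,None,fx=3,fy=3))
```

```text
touch True [591.49 225.84 122.68] 7.725
0.75 [-0.54  0.4  -1.78]
0.65 [-0.34  0.17  0.35]
0.55 [-0.72  0.21  0.62]
0.45 [ 0.19  0.69 -0.36]
0.35 [-0.89  0.35 -0.66]
0.25 [-0.55 -0.15 -0.45]
0.15 [-0.47  0.13 -0.82]
end True [554.2  232.63  51.06] [-1.72 -1.72  6.45] 11.0583
top (array([579.68, 177.8 ,  -0.15,   0.02,  -1.66]), np.float64(339.3636580953265), 2398)
side (array([580.52, 176.08,  -0.18,   0.  ,   1.01]), np.float64(140.55905496930563), 5546)
```

View pics/c1.png

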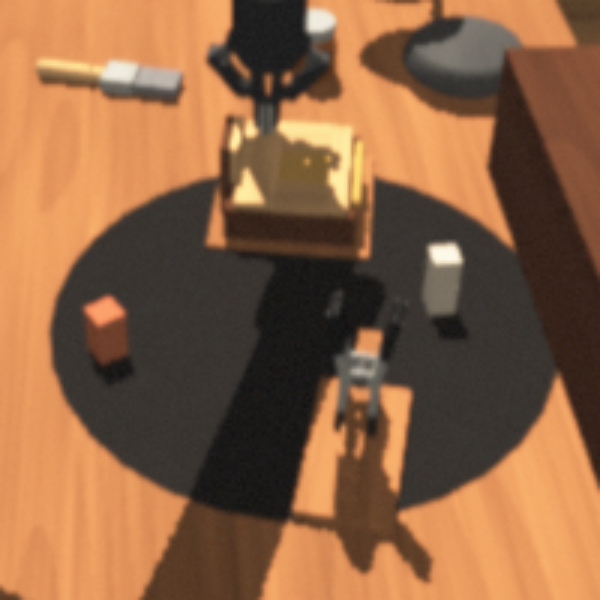

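The picture shows the leaf flat on the block at about (290,165) with both lips at (232,150). I'll press once more to make sure it's closed, retreat and re-fit.

Run:
```python
from h import *
np.set_printoptions(suppress=True,precision=3)
p=np.array(arm.get_position())
print(arm.line_to(p-[0,0,5],speed=15,threshold=9),arm.get_position(),arm.get_contact_force())
arm.line_to([p[0],p[1],150],speed=100); arm.grip(85)
arm.line_to([p[0],p[1],320],speed=200)
arm.movep([*w(S,SY,0,-12),320],down(SY)); arm.line_to([*(w(S,SY,-150,-12)),320],speed=250)
snap('side','side2');snap('top','top2'); print(arm.get_time())
from fit import *
for n in('top','side'):
    P=get(n,n+'2',(577,178),120); P=P[P[:,2]<110]
    r=run(block,P,[577,178,-.176,.03,0]); print(n,r.x,np.median(block(r.x,P)))
    L=loc(P,*r.x[:3]); t=L[(L[:,2]>72+r.x[4])&(L[:,0]<-45)]; print(' lips',len(t),np.percentile(t,[2,50,98],axis=0).ravel())
    g=L[(abs(L[:,1])>35)&(abs(L[:,1])<65)&(L[:,0]<-25)&(L[:,0]>-52)]; print(' shoulder z',np.median(g[:,2]))
    g=L[(abs(L[:,1])>57)&(abs(L[:,1])<66)]; print(' slope',np.polyfit(g[(abs(g[:,0])<45)&(g[:,2]>44),0],g[(abs(g[:,0])<45)&(g[:,2]>44),2],1))
    P=get(n,n+'2',(595,-164),95,8);Q=P[P[:,2]<81]; r=run(stand,Q,[595,-164,-.27,0,0]); print(' stand',r.x)
    L=loc(P,*r.x[:3]); k=L[(L[:,2]>140)&(L[:,2]<190)&(abs(L[:,0])<35)]; print(' clamp',len(k),np.percentile(k,[3,97],axis=0).ravel())
```

```text
True [554.204 232.68   51.055] [-0.91  -1.242  6.471]
16.6583
top [575.862 178.742  -0.172   0.012  -1.504] 1.477486243099667
 lips 111 [-73.786 -29.64   71.996 -63.987  -1.626  81.641 -55.971  27.829  87.015]
 shoulder z 49.78107961045933
 slope [-0.014 49.817]
 stand [ 592.362 -165.293   -0.265   -0.834   -0.131]
 clamp 20 [ 16.211 -18.438 151.952  27.688   3.833 183.211]
side [580.726 176.193  -0.176   0.003   1.017] 1.1522052448325724
 lips 79 [-73.365 -32.221  73.618 -63.444 -13.537  83.941 -55.888  20.517  88.069]
 shoulder z 52.30158058724996
 slope [ 0.009 51.991]
 stand [ 596.391 -166.917   -0.272    0.757    0.875]
 clamp 199 [-25.84  -24.322 142.393  26.811  -1.357 182.709]
```

```bash
sed -i 's/^B=.*/B=np.array([577.8,177.5]); BY=-.175; S=np.array([594.8,-165.2]); SY=-.27; TH=.84/' h.py
python3 - <<'E'
from h import *
np.set_printoptions(suppress=True,precision=2)
c=w(S,SY,0,-12); arm.line_to([*c,320],speed=200,frame=down(SY))
print(arm.line_to([*c,133],speed=110,threshold=6), arm.get_position())
f=np.array(arm.get_contact_force())
for g in (52,46,42,30):
    arm.grip(g,40); print(g,arm.get_gripper_width(),arm.get_finger_force(),np.array(arm.get_contact_force())-f,np.array(arm.get_ft_torque()))
print(arm.get_time())
snap('side','side3'); im=cv2.imread('pics/side3.png')[190:330,240:400]; cv2.imwrite('pics/c3.png',cv2.resize(im,None,fx=4,fy=4))
E
```

```text
False [ 592.02 -176.83  133.66]
52 52.35306763484604 7.640138645656407 [ 1.18 -0.31 -0.52] [-0.05 -0.22  0.07]
46 46.04819644863539 8.369249976240098 [-0.67  1.04 -0.8 ] [-0.01  0.01  0.02]
42 42.360317750351484 8.7331826495938 [-0.03  0.16 -0.47] [0.01 0.01 0.02]
30 30.402133979020885 22.204521596431732 [-0.5   0.04 -0.61] [-0.    0.04  0.  ]
20.55
```

View pics/c3.png

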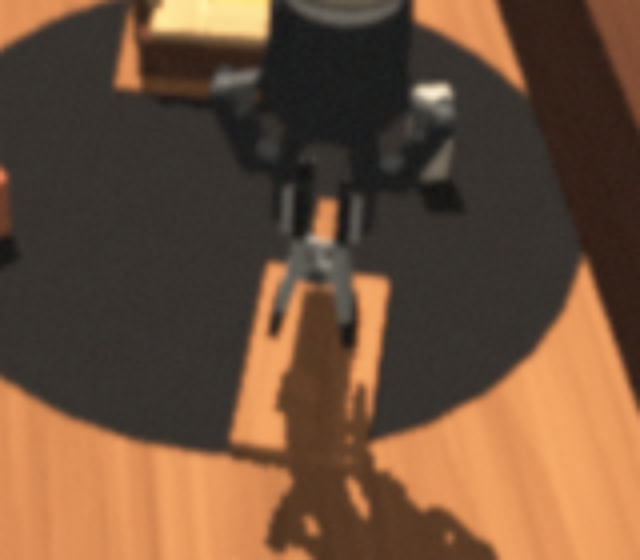

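The clamp is squeezed and its jaw tips, at (275,330) and (347,335), stand clear of the board. I'll tighten the grip, lift, carry it above the lips and measure it in the hand.

Run:
```python
from h import *
np.set_printoptions(suppress=True,precision=2)
arm.grip(20,50); print(arm.get_gripper_width(),arm.get_finger_force())
p=np.array(arm.get_position())
arm.line_to([p[0],p[1],250],speed=90)
l=w(B,BY,-64,0)
arm.line_to([*l,250],speed=150,frame=down(BY)); arm.line_to([*l,185],speed=90)
print(arm.get_position(),arm.get_gripper_width(),arm.get_finger_force(),arm.get_time())
for n in('side','top'):
    im,d=snap(n,n+'4'); W=cloud(n,d).reshape(-1,3)
    dd=W-[*l,0]; c,s=np.cos(BY),np.sin(BY); L=np.c_[dd[:,0]*c+dd[:,1]*s,-dd[:,0]*s+dd[:,1]*c,dd[:,2]]
    k=L[(abs(L[:,0])<45)&(abs(L[:,1])<40)&(L[:,2]>90)&(L[:,2]<240)]
    for z in range(90,200,8):
        q=k[(k[:,2]>=z)&(k[:,2]<z+8)]
        if len(q)>3: print(n,z,len(q),np.percentile(q[:,:2],[4,96],axis=0).ravel(), 'minz' , q[:,2].min())
im=cv2.imread('pics/side4.png')[100:240,220:380]; cv2.imwrite('pics/c4.png',cv2.resize(im,None,fx=4,fy=4))
```

```text
29.448565285700653 53.07560741901398
[515.13 188.99 185.47] 29.577040030518436 53.07259440422058 25.7833
side 106 18 [-22.79 -15.92  28.49  10.53] minz 106.16161839748001
side 114 16 [-21.01 -17.26  27.56  -0.3 ] minz 114.54593529900974
side 122 20 [-19.97 -13.77  25.9    8.97] minz 122.85479074496565
side 130 17 [-18.58 -13.93  23.38   3.52] minz 130.16540686609102
side 138 16 [-15.39 -13.15  21.68  13.58] minz 138.0486806164391
side 146 17 [-14.08 -11.85  20.18  -1.45] minz 146.23309208753483
side 154 34 [-13.77 -14.64  18.98   8.01] minz 154.2761787381508
side 162 48 [ -8.82 -12.82  17.15  10.71] minz 162.02167722902283
side 170 12 [-10.91 -12.76  17.05   0.56] minz 170.45513128740876
side 178 16 [-12.15 -14.61  16.08   1.19] minz 178.08304739934889
side 186 19 [-17.54 -13.66  22.69  -4.84] minz 186.2129866532331
side 194 38 [-24.25 -13.81  28.1   -2.12] minz 194.19457002257434
```

View pics/c4.png

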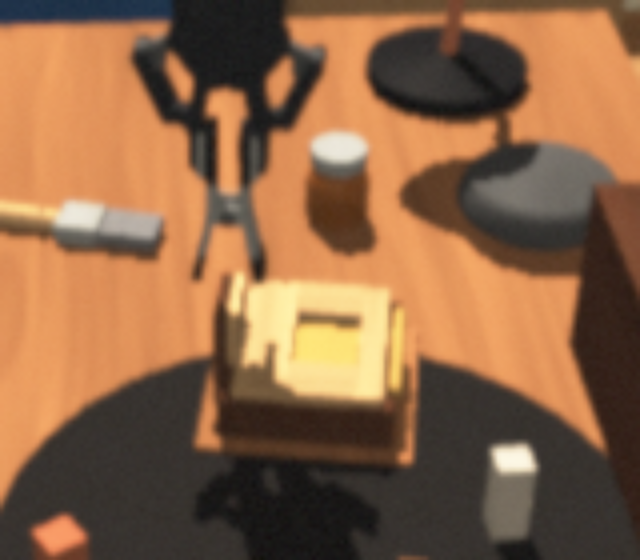

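The clamp is held upright over the lips, with its jaw tips at (198,272) and (260,272) straddling them at about (230,285). Measured in the same camera, the clamp and lips agree in x and y. Lowering it now.

Run:
```python
from h import *
np.set_printoptions(suppress=True,precision=2)
l=w(B,BY,-64.3,0); f=np.array(arm.get_contact_force())
print(arm.line_to([*l,137.],speed=40,threshold=6),arm.get_position(),np.array(arm.get_contact_force())-f)
for g in(36,40,44,48,54):
    arm.grip(g); print(arm.get_gripper_width(),arm.get_finger_force(),np.array(arm.get_contact_force())-f)
arm.grip(85)
arm.line_to([*l,240],speed=80); arm.line_to([*(l+[-40,-170]),320],speed=250)
print(arm.get_time())
for n in('side','top'):
    im,d=snap(n,n+'5'); W=cloud(n,d).reshape(-1,3)
    dd=W-[*l,0]; c,s=np.cos(BY),np.sin(BY); L=np.c_[dd[:,0]*c+dd[:,1]*s,-dd[:,0]*s+dd[:,1]*c,dd[:,2]]
    k=L[(abs(L[:,0])<45)&(abs(L[:,1])<40)&(L[:,2]>90)&(L[:,2]<240)]
    for z in range(90,200,10):
        q=k[(k[:,2]>=z)&(k[:,2]<z+10)]
        if len(q)>3: print(n,z,len(q),np.percentile(q[:,:2],[4,96],axis=0).ravel(), 'maxz' , q[:,2].max())
im=cv2.imread('pics/side5.png')[120:260,220:380]; cv2.imwrite('pics/c5.png',cv2.resize(im,None,fx=4,fy=4))
```

```text
False [514.66 188.83 137.28] [0.79 0.4  0.22]
35.98038866038141 9.297728584497236 [0.53 0.55 0.75]
40.340335986291265 8.909437382826582 [ 0.69  0.6  -0.13]
44.062386115834265 8.5467115114443 [ 1.1  -0.68  0.82]
47.94471713812387 8.187179616652429 [0.37 0.93 0.79]
53.67352759540508 0.6955108267720789 [ 1.82  1.21 -0.42]
31.125
side 90 19 [-11.32 -11.75  18.35   0.56] maxz 99.81287242959357
side 100 14 [-11.12 -12.74  16.78  -3.36] maxz 109.99857171789205
side 110 35 [-11.21 -14.23  18.11   6.2 ] maxz 119.94503242534645
side 120 52 [-13.29 -14.22  15.48  10.05] maxz 129.91197296294953
side 130 20 [-16.74 -13.53  20.91  13.41] maxz 139.3141265860837
side 140 17 [-16.28 -16.8   21.31  -6.69] maxz 148.96592565846825
side 150 24 [-19.15 -13.57  24.02   7.69] maxz 159.4715576329033
side 160 24 [-21.89 -14.78  26.23   2.66] maxz 169.30748158984446
side 170 21 [-22.41 -13.82  27.07   6.04] maxz 178.78439200253138
side 180 37 [-24.98 -14.52  29.17   8.44] maxz 187.33903698217114
top 90 6 [-18.67  -9.57   7.78   0.25] maxz 98.71332385543322
top 110 22 [-14.65 -11.63   7.45  11.24] maxz 119.64129730329465
top 120 36 [-12.1  -10.17   7.89  12.56] maxz 129.95498106631354
top 130 13 [-18.42  -9.99  11.19  10.03] maxz 139.66782037722572
top 140 9 [ -7.44 -10.95  15.05  12.69] maxz 149.84947283663237
top 150 13 [-17.48  -9.36  14.54  12.28] maxz 159.66022284125094
top 160 13 [-23.65 -10.96  16.38   8.5 ] maxz 169.92924390553836
top 170 22 [-27.36 -10.81  19.91  13.16] maxz 179.7708197017271
top 180 37 [-29.19  -8.96  24.01  12.49] maxz 186.79363795896361
```

View pics/c5.png

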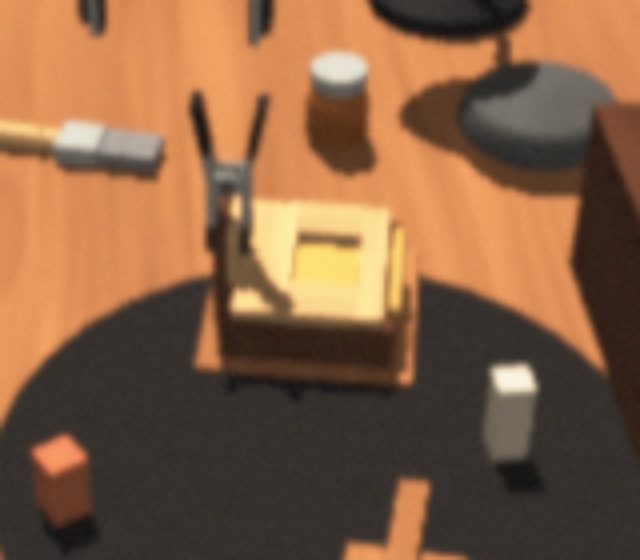

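The clamp stands upright on both lips (jaws at (212,240) and (243,240), handles at (195,100) and (265,100)). It is centred to within about 1 mm and reaches about 27 mm down over them; the leaf is flat and the bystanders are unmoved.

```bash
python3 -c "
from plant import arm
print(arm.sign_off())"
```

```text
the job is handed in; nothing more can be done
None
```

The job is handed in: the leaf is closed, and the clamp grips both lips upright, at the middle of their width and about 27 mm down; it took about 31 s, and the other things look unmoved.

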